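# Shut the tool drawers and bolt them

### The job

Before the bench is folded away, push both open drawers of the tool chest fully shut with your fingertips, and only then push the knob of the sliding bolt on top of the chest all the way across, so that the bolt runs through both drawers' staples. Only push: do not grip the knob or the drawer fronts, and leave the mallet, tile, tapping block and trowel where they lie.

Things in the scene. Friction and masses are not known exactly. Their poses are not given: they have to be found in the camera images.
- chest: grey tool chest fixed on the bench, 260 mm deep (x), 320 wide (y), 100 high; origin at the centre of its underside, on the bench. Its drawers open to its -x side, which faces the robot; +x is the way they are pushed shut, +y is the robot's left. Its front edge is 130 mm from the origin; shut drawer fronts stand 12 mm proud of that.
- left_front (a point): middle of the outer face of the left drawer's front (on the chest's +y side), an upright red plastic panel, 152 mm wide, 96 mm high, 12 mm thick, without a handle, open towards the robot at the start; this point is 56 mm above the bench, with 48 mm of panel above and below it. x points into the chest (the way to push it shut), y along the panel, z up.
- right_front (a point): middle of the outer face of the right drawer's front (on the chest's -y side), an upright red plastic panel, 152 mm wide, 96 mm high, 12 mm thick, without a handle, open towards the robot at the start; this point is 56 mm above the bench, with 48 mm of panel above and below it. x points into the chest (the way to push it shut), y along the panel, z up.
- left_drawer (a joint): opening of the left drawer in m: 0 = fully shut against its stop, grows as it comes out (towards the chest's -x), 0.13 at most; it starts 0.05 to 0.105 open. It slides stiffly (about 3 N to push), stays where it is left and does not spring back.
- right_drawer (a joint): opening of the right drawer in m: 0 = fully shut against its stop, grows as it comes out (towards the chest's -x), 0.13 at most; it starts 0.05 to 0.105 open. It slides stiffly (about 3 N to push), stays where it is left and does not spring back.
- knob (a point): middle of the bolt's round upright steel knob, 18 mm diameter, 34 tall, on top of the chest near its front edge; 133 mm above the bench, 17 mm below the knob's top. The flat bolt and channel beneath reach up to 116 mm above the bench and end 23 to 35 mm beyond the knob on the +y side. Axes as the chest's: the knob is pushed to the chest's -y (the robot's right).
- bolt (a joint): travel of the bolt in m: 0 = withdrawn, grows as the knob moves to the chest's -y, 0.065 at its stop (through both staples). Starts at 0 to 0.012; the first staple is reached at 0.026. Slides with about 2 N and stays where left. The staples are small square steel loops, 126 mm high, on the drawers' inner top corners, 12 mm either side of the chest's middle.
- mallet: black rubber mallet lying on the bench to the right of the chest, head 64 mm diameter by 100 mm, wooden handle reaching 235 mm along its -x; origin under the head at bench level. Leave alone.
- tile: cream ceramic tile, 150 x 150 x 8 mm, lying flat to the left of the chest; origin at the centre of its underside. Leave alone.
- tapping_block: beech tapping block, 140 x 60 x 40 mm high, lying to the left, nearer the robot; origin at the centre of its underside. Leave alone.
- trowel: margin trowel lying to the right, nearer the robot, 30 mm high, reaching 135 mm to either side of its origin along its x; origin at bench level. Leave alone.

How it is judged:
By the outcome, as a careful person would: the job done as asked, in the order asked, and still so for the second after the job is handed in, with the robot touching nothing.
It also fails if it takes over 51 s, if anything falls off the work surface, if the arm or the gripper's body presses on something with over 40 N, if the wrist force passes 120 N, or if a joint passes its speed limit or range.

### The arm

A 6-joint arm with a two-finger parallel gripper is mounted at the origin on the work surface. World frame = base frame: x ahead of the robot, y to its left, z up, the work surface at z = 0. Lengths are in m, angles in rad, forces in N, time in s.
With the tool pointing down it reaches from about 0.35 to 0.775 m from the base axis. Payload 7.3 kg.
Tool frame: the origin (TCP) lies at the centre of the arm's flange, where the gripper is bolted on; the fingertips stand 178 mm ahead of it and the grasp point (between the pads) lies 159 mm ahead of it; z points along the fingers, y is the line along which they close (so a half turn about z gives the same grasp; the last joint's range is limited). The gripper opens to 92 mm and grips with 3 to 60 N. Pads are 19 mm wide; open, the fingers measure 130 mm over their backs; the gripper's body (75 mm by 190 mm) begins 47 mm behind the grasp point.
Start: joints at [-1.41, 0.342, 1.524, -0, 1.275, -0.146], TCP at [0.159, -0.5, 0.405] pointing down, gripper open.
Joint ranges: [-2.53, 2.53], [-0.77, 2.02], [0.04, 2.7], [-1, 4.14], [0.28, 2.66], [-3.11, 3.11]. Speed limits (rad/s): [2.57, 2.57, 3.14, 3.14, 3.14, 3.14].

### API

Orientations are given as [roll, pitch, yaw] about the fixed x, y, z axes, in that order (R = Rz(yaw) Ry(pitch) Rx(roll)).
In Python, from cell import telemetry, vision, ticket gives the robot as it stands.
- The arm moves only by the shell command python3 -m crank 'ROWS' [FORCE]. ROWS is JSON, a list of rows, each a list of 5 numbers: the gripper command: -1 is shut, 1 is fully open, values between are in proportion, then the shift along the tool's x, y, z in mm, then the turn about the tool's z in rad. In form: [[fingers, dx, dy, dz, roll], ...]. A call has 1 to 12 rows; each row is the pose to reach, as a shift and turn from the pose commanded when the call began, along the tool's axes at that moment; what a row does not reach only later rows make up. A row lasts 1/12 s, in which the tool goes at most 41.7 mm and 7.16 degrees, less where a joint would pass 70% of its speed; a pose out of reach is approached as far as the arm can. A call with a gripper value outside its range is refused whole. The fingers move at their own pace and stop on an object; FORCE is the grip in N (left out, the last holds). Time passes only in rows, so rows that repeat a pose let the fingers close. It gives the time, the measured TCP pose, the force, the opening and the grip force at its end, in the units of the state.
- telemetry.observe(): the state, without advancing time (a new reading comes with each control period).
- vision.read_camera(name): name is "scene" or "side" or "wrist"; returns (picture, depth): 480x640x3 uint8, red, green, blue; 480x640 float32, m along the optical axis (not along the pixel's ray), 0 where there is no reading.
- vision.get_calibration(name): a dict with "camera_matrix" (3x3 intrinsics, pixels), "rvec" (rotation vector, rad) and "tvec" (3), from world to camera coordinates, as OpenCV has them. Camera axes: x right, y down, z forward; pixel columns grow to the right and rows downward; lengths in m; the calibration is good to about 2 mm. A picture is of the moment at which its call begins: read the wrist's pose just before it. get_calibration takes no time and is no camera call; for the wrist camera it gives the pose at the moment of the call.
- ticket.hand_in(): hands the job in; it is judged then, once.
The state is a dict: "time": time; "qpos": joint angles; "qvel": joint speeds; "joint_efforts": joint torques, N m; "tool_pos": TCP position; "tool_rot": TCP orientation; "contact_force": force on the tool from outside, world axes, zero at the start; "torque": the same for the moment, N m; "opening": finger opening in m; "grip_force": force on a finger pad.
Only numpy, scipy, OpenCV 4.12 (cv2) and the standard library are available. Lean on these libraries where they do the work, as an engineer would, in place of code of your own. Each camera call takes 0.05 s, during which the arm holds its last target. There are 200 camera calls.

## Working session

There is one attempt and no reset: what is moved stays moved. The work goes in short steps, Python scripts to look and compute and a shell command to move; the robot and the scene stay as the last step left them, time stands still between calls to the robot, and variables do not carry over. Pictures are saved under pics/ and viewed, at most 10 in all, crops included, and the job is handed in when it is done.

```bash
mkdir -p pics; ls
python3 - <<'E'
from cell import telemetry, vision
import cv2,numpy as np
s=telemetry.observe(); print({k:np.round(v,3).tolist() for k,v in s.items()})
ims=[]
for n in("scene","side"):
    p,d=vision.read_camera(n); c=vision.get_calibration(n)
    np.savez(f"pics/{n}0.npz",p=p,d=d,K=c["camera_matrix"],r=c["rvec"],t=c["tvec"])
    cv2.imwrite(f"pics/{n}0.png",p[:,:,::-1]); print(n,c)
E
```

```text
pics
{'time': 0.0, 'qpos': [-1.41, 0.343, 1.525, -0.0, 1.275, -0.146], 'qvel': [0.0, -0.0, 0.0, 0.0, -0.001, 0.001], 'joint_efforts': [-0.001, -43.125, -24.422, 0.072, 0.056, -0.0], 'tool_pos': [0.159, -0.5, 0.404], 'tool_rot': [-3.14, -0.0, 0.307], 'contact_force': [0.193, 1.012, -1.133], 'torque': [0.038, -0.019, -0.022], 'grip_force': 0.0, 'opening': 0.092}
scene {'camera_matrix': array([[552.8625056 ,   0.        , 314.90797477],
       [  0.        , 552.8625056 , 245.70105899],
       [  0.        ,   0.        ,   1.        ]]), 'rvec': array([ 2.29523912,  0.83961649, -0.28943742]), 'tvec': array([-0.43838531, -0.17036771,  1.60449657])}
side {'camera_matrix': array([[556.36922427,   0.        , 324.56576486],
       [  0.        , 556.36922427, 244.65726016],
       [  0.        ,   0.        ,   1.        ]]), 'rvec': array([ 0.5591485 , -2.81482289,  0.97881946]), 'tvec': array([0.50087079, 0.20235961, 1.2659132 ])}
```

View pics/scene0.png

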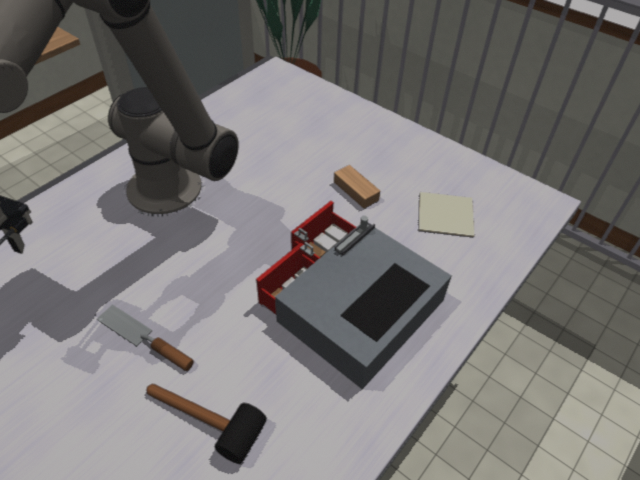

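View pics/side0.png

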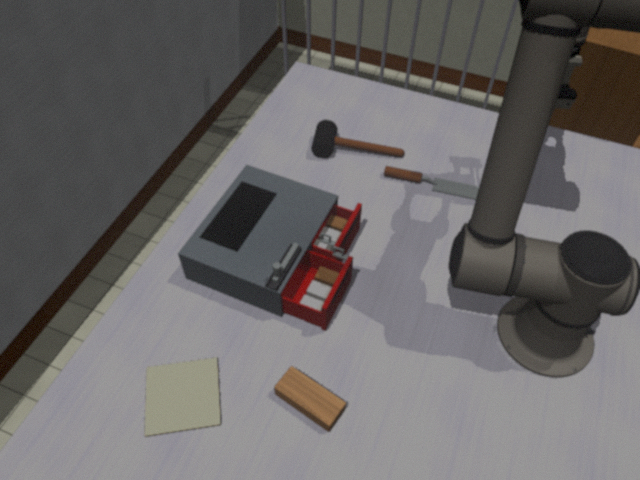

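The scene view shows the chest top around (365,290), the open red drawers at (290,275) and (325,230), and the knob at (364,222). In the side view the drawers are at (345,235) and (325,290), with the knob at (293,249).

```bash
cat > h.py <<'E'
import cv2,numpy as np
def cloud(p,d,K,r,t):
    R=cv2.Rodrigues(r)[0]; v,u=np.mgrid[:480,:640]
    c=np.stack([(u-K[0,2])/K[0,0]*d,(v-K[1,2])/K[1,1]*d,d],-1)
    return (c-t)@R
def ray(u,v,K,r,t,z):
    R=cv2.Rodrigues(r)[0]; o=-R.T@t; w=R.T@np.linalg.inv(K)@[u,v,1]
    return o+w*(z-o[2])/w[2]
def red(p):
    h=cv2.cvtColor(p,cv2.COLOR_RGB2HSV); return ((h[...,0]<8)|(h[...,0]>172))&(h[...,1]>150)&(h[...,2]>50)
E
python3 - <<'E'
from h import *
for n in("scene","side"):
    f=np.load(f"pics/{n}0.npz"); a=[f[k] for k in"pdKrt"]; X=cloud(*a); p=a[0]
    ok=(a[1]>0)&(X[...,0]>.25)&(X[...,0]<1)&(abs(X[...,1])<.5)
    top=ok&(abs(X[...,2]-.1)<.006)&~red(p)
    k,l,st,_=cv2.connectedComponentsWithStats(cv2.morphologyEx(top.astype(np.uint8),cv2.MORPH_OPEN,np.ones((5,5))))
    i=1+st[1:,4].argmax(); P=X[l==i][:,:2]
    (c,s,an)=cv2.minAreaRect((P*1000).astype(np.float32)); print(n,"top",c,s,an,st[i], np.median(X[l==i][:,2]))
    print(cv2.boxPoints((c,s,an)).round(0).tolist())
    r=ok&red(p)&(X[...,2]>.09)&(X[...,2]<.12)
    k,l,st,ce=cv2.connectedComponentsWithStats(r.astype(np.uint8))
    for i in range(1,k):
        if st[i,4]>15:
            Q=X[l==i]; q=cv2.minAreaRect((Q[:,:2]*1000).astype(np.float32)); print(" red",st[i],cv2.boxPoints(q).round(0).tolist())
    kn=ok&(X[...,2]>.128)&(X[...,2]<.16)
    k,l,st,ce=cv2.connectedComponentsWithStats(kn.astype(np.uint8))
    for i in range(1,k):
        if st[i,4]>3: print(" high",st[i],X[l==i].mean(0).round(4),X[l==i][:,2].max())
    x0={"scene":(230,180),"side":(230,180)}[n]
    cv2.imwrite(f"pics/{n}1.png",cv2.resize(p[x0[1]:x0[1]+150,x0[0]:x0[0]+200,::-1],None,fx=4,fy=4,interpolation=cv2.INTER_CUBIC))
E
```

```text
scene top (693.2928466796875, 24.876358032226562) (324.1318054199219, 262.339599609375) 87.95246887207031 [  276   228   173   139 12307] 0.10060882375539885
[[556.0, -132.0], [819.0, -142.0], [830.0, 182.0], [568.0, 192.0]]
 red [292 202  41  36 235] [[459.0, 35.0], [471.0, 35.0], [475.0, 185.0], [463.0, 185.0]]
 red [257 242  46  42 339] [[495.0, -124.0], [509.0, -125.0], [512.0, 26.0], [498.0, 26.0]]
 high [360 216   8  11  71] [0.5919 0.1518 0.1436] 0.1542472167398547
side top (694.6234130859375, 26.827804565429688) (325.7664489746094, 262.6362609863281) 88.2364273071289 [ 180  167  156  121 8232] 0.10108862536787123
[[558.0, -132.0], [821.0, -140.0], [831.0, 186.0], [568.0, 194.0]]
 red [336 204  25  43 219] [[493.0, -117.0], [507.0, -118.0], [510.0, 25.0], [497.0, 26.0]]
 red [323 258  29  53 311] [[457.0, 44.0], [470.0, 44.0], [473.0, 193.0], [460.0, 193.0]]
 high [273 262   8  13  91] [0.5887 0.1614 0.1446] 0.1569686029932698
```

View pics/scene1.png

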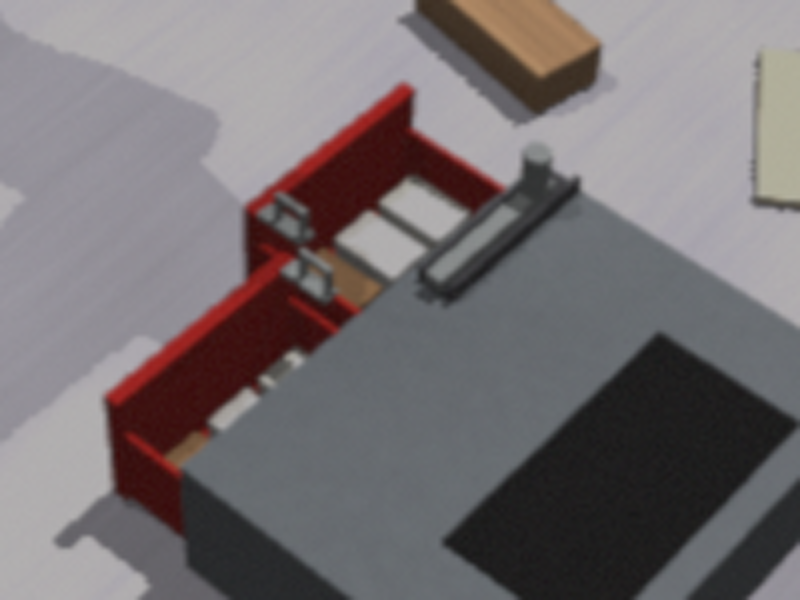

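View pics/side1.png

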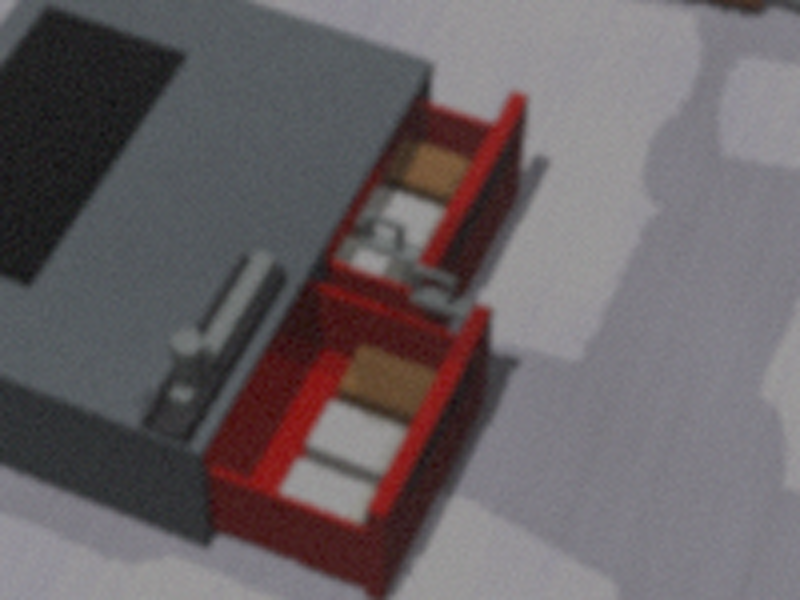

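Chest yaw comes out at about -0.035 rad with the centre at about (0.694, 0.026). The left panel's outer face is at about (0.463, 0.113), the right one's at about (0.498, -0.05), and the knob is at about (0.590, 0.156). First move is to a point above the approach to the right drawer, with the fingers shut.

```bash
cat > rel.py <<'E'
import sys,numpy as np
from cell import telemetry
from scipy.spatial.transform import Rotation as R
s=telemetry.observe(); t=np.array(list(map(float,sys.argv[1:4])))
r=s["tool_rot"]; print("shift mm",(R.from_euler("xyz",r).inv().apply(t-s["tool_pos"])*1000).round(1),"turn",round(r[2]+.035,3),"pos",np.round(s["tool_pos"],4),"t",s["time"],"F",np.round(s["contact_force"],1))
E
python3 -m crank '[[-1,107,-84,0,0.11],[-1,214,-168,0,0.22],[-1,320,-252,0,0.342],[-1,428,-336,0,0.342],[-1,428,-336,0,0.342],[-1,428,-336,0,0.342],[-1,428,-336,0,0.342],[-1,428,-336,0,0.342],[-1,428,-336,0,0.342],[-1,428,-336,0,0.342],[-1,428,-336,0,0.342],[-1,428,-336,0,0.342]]' 20
python3 rel.py 0.462 -0.053 0.266
```

```text
time: 1.1
tool_pos: [0.4396, -0.0871, 0.4046]
tool_rot: [3.141, 0.0, -0.035]
contact_force: [0.3, -1.0, 0.6]
opening: 0.0163
grip_force: 0.0
shift mm [ 21.2 -34.9 138.6] turn -0.0 pos [ 0.4396 -0.0871  0.4046] t 1.1 F [ 0.3 -1.   0.6]
```

```bash
python3 -m crank '[[-1,21,-35,30,0],[-1,21,-35,60,0],[-1,21,-35,90,0],[-1,21,-35,120,0],[-1,21,-35,138,0],[-1,21,-35,138,0],[-1,21,-35,138,0],[-1,21,-35,138,0]]'
python3 rel.py 0.462 -0.053 0.266
python3 - <<'E'
from cell import vision
import cv2
p,d=vision.read_camera("scene"); q,d=vision.read_camera("side")
a=p[170:320,230:430];b=q[170:320,230:430]
cv2.imwrite("pics/two1.png",cv2.resize(cv2.hconcat([a,b])[:,:,::-1],None,fx=2,fy=2,interpolation=cv2.INTER_CUBIC))
E
```

```text
time: 1.77
tool_pos: [0.4617, -0.0552, 0.2677]
tool_rot: [3.141, -0.002, -0.035]
contact_force: [0.1, -0.2, 0.1]
opening: -0.0001
grip_force: 0.0
shift mm [ 0.2 -2.2  1.7] turn -0.0 pos [ 0.4617 -0.0552  0.2677] t 1.7667 F [ 0.1 -0.2  0.1]
```

View pics/two1.png

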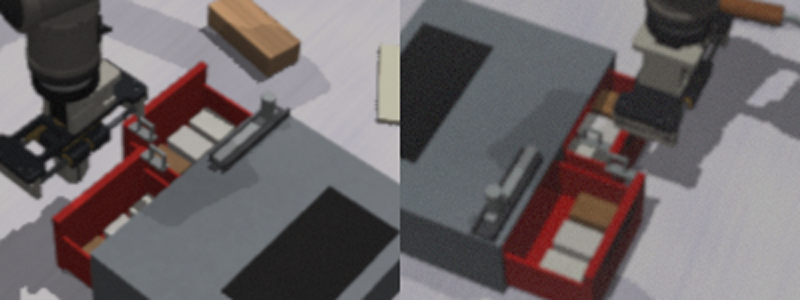

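The closed fingers are just in front of the right panel (at about (75,165) in the left crop), clear of the staples. Pushing.

```bash
python3 -m crank '[[-1,10,0,2,0],[-1,20,0,2,0],[-1,28,0,2,0],[-1,35,0,2,0],[-1,42,0,2,0],[-1,49,0,2,0],[-1,56,0,2,0],[-1,62,0,2,0],[-1,67,0,2,0],[-1,70,0,2,0],[-1,70,0,2,0]]'
```

```text
time: 2.78
tool_pos: [0.5319, -0.0574, 0.2646]
tool_rot: [3.141, -0.001, -0.035]
contact_force: [0.2, 0.3, 0.3]
opening: 0.0004
grip_force: 0.0
```

```bash
python3 -m crank '[[-1,3,0,0,0],[-1,6,0,0,0]]'; python3 -m crank '[[-1,3,0,0,0],[-1,6,0,0,0]]'
python3 - <<'E'
from cell import vision
import cv2
p,d=vision.read_camera("scene"); q,d=vision.read_camera("side")
a=p[170:320,230:430];b=q[170:320,230:430]
cv2.imwrite("pics/two2.png",cv2.resize(cv2.hconcat([a,b])[:,:,::-1],None,fx=2,fy=2,interpolation=cv2.INTER_CUBIC))
E
```

```text
time: 2.95
tool_pos: [0.537, -0.0576, 0.2645]
tool_rot: [-3.142, 0.001, -0.035]
contact_force: [-2.7, 0.3, 0.8]
opening: 0.0008
grip_force: 1.4
time: 3.12
tool_pos: [0.5396, -0.0577, 0.2642]
tool_rot: [-3.141, 0.015, -0.034]
contact_force: [-32.8, -2.4, 23.4]
opening: 0.0008
grip_force: 16.6
```

View pics/two2.png

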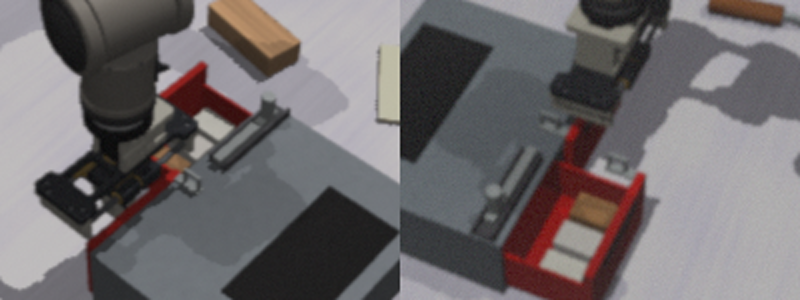

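The right drawer met its stop (33 N at x=0.540, as predicted) and looks shut. Now back off and move round to the left drawer.

```bash
python3 -m crank '[[-1,-30,0,0,0],[-1,-65,0,0,0],[-1,-100,0,0,0],[-1,-120,0,0,0],[-1,-120,-35,0,0],[-1,-120,-70,0,0],[-1,-120,-105,0,0],[-1,-120,-140,0,0],[-1,-120,-168,0,0],[-1,-120,-168,0,0],[-1,-120,-168,0,0]]'; python3 rel.py 0.54 0.112 0.265
```

```text
time: 4.13
tool_pos: [0.4294, 0.1155, 0.2649]
tool_rot: [-3.141, -0.001, -0.032]
contact_force: [-0.3, -0.4, 0.1]
opening: 0.0006
grip_force: 0.0
shift mm [110.7  -0.    0. ] turn 0.003 pos [0.4294 0.1155 0.2649] t 4.1333 F [-0.3 -0.4  0.1]
```

```bash
python3 -m crank '[[-1,10,0,0,0],[-1,20,0,0,0],[-1,28,0,0,0],[-1,36,0,0,0],[-1,44,0,0,0],[-1,52,0,0,0],[-1,60,0,0,0],[-1,68,0,0,0],[-1,76,0,0,0],[-1,84,0,0,0],[-1,92,0,0,0],[-1,97,0,0,0]]';python3 rel.py 0.545 0.112 0.265
```

```text
time: 5.13
tool_pos: [0.5272, 0.1108, 0.2646]
tool_rot: [-3.142, -0.001, -0.035]
contact_force: [-3.8, -2.2, -0.1]
opening: 0.0006
grip_force: 1.4
shift mm [17.7 -1.8 -0.4] turn -0.0 pos [0.5272 0.1108 0.2646] t 5.1333 F [-3.8 -2.2 -0.1]
```

```bash
python3 -m crank '[[-1,5,0,0,0],[-1,10,0,0,0],[-1,14,0,0,0],[-1,17,0,0,0]]';python3 -m crank '[[-1,3,0,0,0],[-1,6,0,0,0]]'
```

```text
time: 5.47
tool_pos: [0.5431, 0.1103, 0.2646]
tool_rot: [3.142, 0.002, -0.035]
contact_force: [-14.9, -1.2, 11.0]
opening: 0.0002
grip_force: 7.5
time: 5.63
tool_pos: [0.5454, 0.1104, 0.2646]
tool_rot: [3.141, 0.015, -0.035]
contact_force: [-33.7, -1.2, 25.6]
opening: 0.0005
grip_force: 17.0
```

Both drawers are at their stops. Back off, rise, and use a clear view to check the drawers and measure the knob.

```bash
python3 -m crank '[[-1,-20,0,0,0],[-1,-40,0,0,0],[-1,-70,0,-30,0],[-1,-90,0,-70,0],[-1,-90,0,-110,0],[-1,-90,0,-110,0],[-1,-90,0,-110,0]]'
python3 - <<'E'
from h import *
from cell import vision
ims=[]
for n in("scene","side"):
    p,d=vision.read_camera(n); c=vision.get_calibration(n); a=(p,d,c["camera_matrix"],c["rvec"],c["tvec"]); X=cloud(*a)
    ok=(d>0)&(X[...,0]>.5)&(X[...,0]<.9)&(X[...,1]>.05)&(X[...,1]<.25)&(X[...,2]>.128)&(X[...,2]<.165)
    k,l,st,ce=cv2.connectedComponentsWithStats(ok.astype(np.uint8))
    for i in range(1,k):
        if st[i,4]>3:
            Q=X[l==i]; T=Q[Q[:,2]>.147]; print(n,st[i],Q.mean(0).round(4),"top",T.mean(0).round(4),len(T), "ray",ray(*ce[i],*a[2:],.137).round(4))
    r=(d>0)&red(p)&(X[...,2]>.09)&(X[...,2]<.12)&(X[...,0]>.4)
    Q=X[r]
    for lo,hi in((-.1,0),(.06,.16)):
        q=Q[(Q[:,1]>lo)&(Q[:,1]<hi)]; print(" red x at",(lo+hi)/2,np.percentile(q[:,0],[2,98]).round(4),len(q))
    ims.append(p[170:320,230:430])
cv2.imwrite("pics/two3.png",cv2.resize(cv2.hconcat(ims)[:,:,::-1],None,fx=2,fy=2,interpolation=cv2.INTER_CUBIC))
E
python3 rel.py 0.590 0.21 0.37
```

```text
time: 6.22
tool_pos: [0.4599, 0.1136, 0.378]
tool_rot: [-3.14, -0.009, -0.035]
contact_force: [0.1, 1.1, -0.2]
opening: 0.0003
grip_force: 0.0
scene [360 216   8  11  73] [0.5922 0.1513 0.1437] top [0.5909 0.153  0.1502] 33 ray [0.5888 0.1568 0.137 ]
 red x at -0.05 [0.5509 0.562 ] 143
 red x at 0.11 [0.5572 0.5677] 118
side [273 262   8  13  90] [0.5889 0.1613 0.1446] top [0.5895 0.159  0.1503] 48 ray [0.5916 0.1565 0.137 ]
 red x at -0.05 [0.5548 0.5605] 21
 red x at 0.11 [0.5542 0.5654] 157
shift mm [ 127.2 -101.2    4.7] turn -0.0 pos [0.4593 0.1134 0.3745] t 6.3167 F [ 0.9 -1.  -0.3]
```

View pics/two3.png

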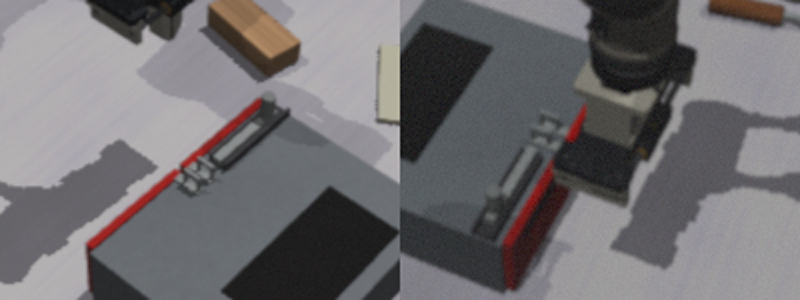

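Both drawers are flush and shut, and the knob is at (0.590, 0.1565). Moving to the +y side of the knob, then down.

```bash
python3 -m crank '[[-1,0,-40,0,0],[-1,20,-80,0,0],[-1,50,-103,0,0],[-1,90,-103,0,0],[-1,129,-103,0,0],[-1,129,-103,0,0],[-1,129,-103,25,0],[-1,129,-103,45,0],[-1,129,-103,60,0],[-1,129,-103,70,0],[-1,129,-103,72,0],[-1,129,-103,72,0]]'; python3 rel.py 0.591 0.184 0.301
```

```text
time: 7.32
tool_pos: [0.5916, 0.2115, 0.3013]
tool_rot: [3.141, 0.002, -0.035]
contact_force: [0.7, -0.2, 0.5]
opening: 0.0005
grip_force: 0.0
shift mm [ 0.3 27.6  0.3] turn -0.0 pos [0.5916 0.2115 0.3013] t 7.3167 F [ 0.7 -0.2  0.5]
```

Run:
```python
from cell import vision
import cv2
p,d=vision.read_camera("scene"); q,d=vision.read_camera("side")
a=p[170:290,290:450];b=q[190:310,210:370]
cv2.imwrite("pics/two4.png",cv2.resize(cv2.hconcat([a,b])[:,:,::-1],None,fx=2.5,fy=2.5,interpolation=cv2.INTER_CUBIC))
```

```text
(no output)
```

View pics/two4.png

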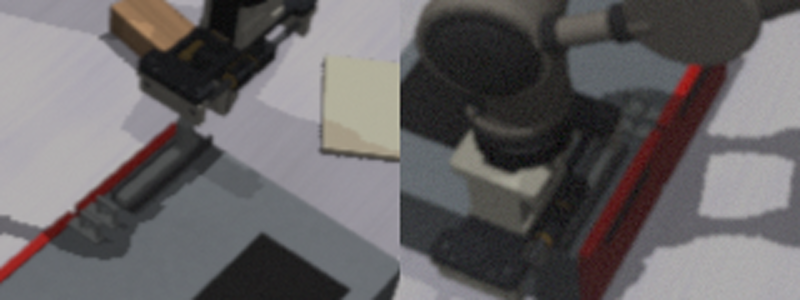

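The closed fingers are beside the knob on its +y side (left crop, about (190,115)). Pushing toward -y.

```bash
python3 -m crank '[[-1,0,10,0,0],[-1,0,19,0,0],[-1,0,26,0,0],[-1,0,33,0,0],[-1,0,40,0,0],[-1,0,47,0,0],[-1,0,53,0,0],[-1,0,59,0,0],[-1,0,65,0,0],[-1,0,70,0,0],[-1,0,74,0,0]]'; python3 -m crank '[[-1,0,3,0,0],[-1,0,6,0,0]]'; python3 rel.py 0.59 0.125 0.301
```

```text
time: 8.33
tool_pos: [0.5891, 0.1371, 0.3027]
tool_rot: [3.142, -0.0, -0.035]
contact_force: [0.2, 2.4, 1.7]
opening: 0.0009
grip_force: 1.2
time: 8.5
tool_pos: [0.5889, 0.1314, 0.3027]
tool_rot: [3.142, -0.0, -0.035]
contact_force: [-0.2, 2.8, 2.0]
opening: 0.0
grip_force: 1.2
shift mm [1.3 6.3 1.7] turn -0.0 pos [0.5889 0.1314 0.3027] t 8.5 F [-0.2  2.8  2. ]
```

```bash
python3 -m crank '[[-1,0,2,0,0],[-1,0,4,0,0]]'; python3 -m crank '[[-1,0,2,0,0],[-1,0,4,0,0]]';  python3 -m crank '[[-1,0,2,0,0],[-1,0,3,0,0]]'
```

```text
time: 8.67
tool_pos: [0.5888, 0.1275, 0.3027]
tool_rot: [3.142, -0.0, -0.035]
contact_force: [1.2, 3.3, 1.7]
opening: 0.0005
grip_force: 1.1
time: 8.83
tool_pos: [0.5886, 0.125, 0.3029]
tool_rot: [-3.138, -0.001, -0.035]
contact_force: [2.1, 17.1, 1.2]
opening: 0.0001
grip_force: 8.4
time: 9.0
tool_pos: [0.5884, 0.1241, 0.3029]
tool_rot: [-3.133, -0.001, -0.035]
contact_force: [2.1, 24.5, 0.5]
opening: 0.0003
grip_force: 12.2
```

```bash
python3 -m crank '[[-1,0,2,0,0],[-1,0,2,0,0]]'; python3 -m crank '[[-1,0,-10,0,0],[-1,0,-30,0,0],[-1,0,-40,-30,0],[-1,0,-60,-70,0],[-1,0,-95,-90,0],[-1,-20,-130,-90,0],[-1,-50,-150,-90,0],[-1,-80,-150,-90,0],[-1,-80,-150,-90,0]]'
python3 - <<'E'
from h import *
from cell import vision
ims=[]
for n in("scene","side"):
    p,d=vision.read_camera(n); c=vision.get_calibration(n); a=(p,d,c["camera_matrix"],c["rvec"],c["tvec"]); X=cloud(*a)
    ok=(d>0)&(X[...,0]>.5)&(X[...,0]<.7)&(X[...,1]>.05)&(X[...,1]<.2)&(X[...,2]>.128)&(X[...,2]<.165)
    k,l,st,ce=cv2.connectedComponentsWithStats(ok.astype(np.uint8))
    for i in range(1,k):
        if st[i,4]>9: print(n,X[l==i].mean(0).round(4),"ray",ray(*ce[i],*a[2:],.137).round(4))
    Q=X[(d>0)&red(p)&(X[...,2]>.09)&(X[...,2]<.12)&(X[...,0]>.4)]
    for lo,hi in((-.1,0),(.06,.16)):
        q=Q[(Q[:,1]>lo)&(Q[:,1]<hi)]; print(" red",(lo+hi)/2,np.percentile(q[:,0],[2,98]).round(4),len(q))
    ims.append(p[170:290,240:400] if n=="scene" else p[190:310,230:390])
cv2.imwrite("pics/two5.png",cv2.resize(cv2.hconcat(ims)[:,:,::-1],None,fx=2.5,fy=2.5,interpolation=cv2.INTER_CUBIC))
E
```

```text
time: 9.17
tool_pos: [0.5883, 0.1235, 0.303]
tool_rot: [-3.131, -0.002, -0.034]
contact_force: [2.9, 28.2, -0.1]
opening: 0.0004
grip_force: 14.0
time: 9.92
tool_pos: [0.509, 0.2728, 0.3917]
tool_rot: [3.139, 0.006, -0.031]
contact_force: [0.7, 0.6, -0.3]
opening: 0.0004
grip_force: 0.0
scene [0.59   0.0956 0.1427] ray [0.5871 0.1    0.137 ]
 red -0.05 [0.5514 0.562 ] 148
 red 0.11 [0.5568 0.568 ] 92
 red -0.05 [0.5487 0.5604] 121Traceback (most recent call last):
  File "<stdin>", line 12, in <module>
    return _quantile_unchecked(
        a, q, axis, out, overwrite_input, method, keepdims, weights)
    return _ureduce(a,
                    func=_quantile_ureduce_func,
    ...<5 lines>...
                    overwrite_input=overwrite_input,
                    method=method)
    r = func(a, **kwargs)
    result = _quantile(arr,
                       quantiles=q,
    ...<2 lines>...
                       out=out,
                       weights=wgt)
    slices_having_nans = np.isnan(arr[-1, ...])
                                  ~~~^^^^^^^^^
IndexError: index -1 is out of bounds for axis 0 with size 0
```

Run:
```python
from cell import vision
import cv2
p,d=vision.read_camera("scene")
cv2.imwrite("pics/s5.png",cv2.resize(p[190:290,250:383,::-1],None,fx=6,fy=6,interpolation=cv2.INTER_CUBIC))
```

```text
(no output)
```

View pics/s5.png

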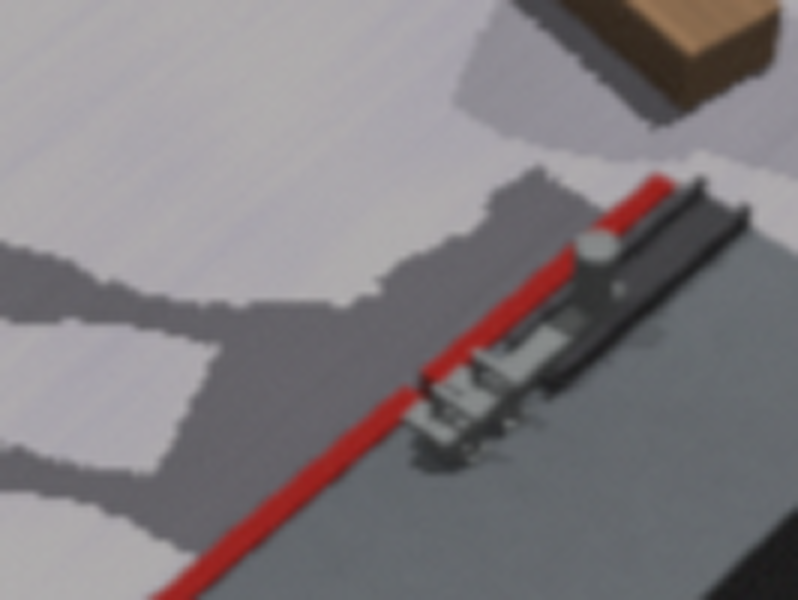

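The bolt runs through both staples (around (420-500, 360-440)), the knob is against its hard stop, both fronts are flush, and the arm is clear.

```bash
python3 -c "
from cell import ticket
print(ticket.hand_in())"
```

```text
the job is handed in; nothing more can be done
None
```

I pushed both drawers shut to their stops, then slid the bolt through both staples to its stop, and handed the job in at about 10 s, without touching the mallet, tile, tapping block or trowel.

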